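# Unclip the long ribbon cassette and hold it out of the label printer

### The job

The long ribbon cassette in the label printer has to come out for a check: take hold of its two side catches from above, squeeze them fully together, and lift the cassette straight up out of its bay. Finish while still holding it up, level and still, catches squeezed, with its underside a good 10 cm clear above the printer's top; do not let go or put it down. Leave the short cassette clipped in its bay and the glue jar, rubber stamp and tape roll where they stand.

Things in the scene. Friction and masses are not known exactly. Their poses are not given: they have to be found in the camera images.
- printer: grey label printer fixed on the bench; case 203 (x) x 250 (y) x 40 mm high, two equal open bays centred 65 mm either side of the origin along y, each 104 x 63 mm, floor 6 mm above the bench. Origin on the bench midway between the bays, x to the back, where a paper roll lies across (90 mm behind the origin, top at 94 mm). Either cassette may be in either bay
- long_cassette: loose black ribbon cassette, about 0.25 kg: upper shell 100 mm long (x) by 35 mm wide (y), two round hubs on top; 79 mm tall, standing 45 mm proud of the printer's top when seated (34 mm deep in its bay, 1.5 to 2 mm play each way). Axes as the printer's. Origin at the centre of its underside. A sprung grey catch on the middle of each long side hooks it into the bay until both are pressed
- long_cassette_grip (a point): long cassette: the point midway between its two catches at mid-height of their finger pads, on the cassette's centre plane: 58 mm above the cassette's underside, 21 mm below its flat top and, when seated, 64 mm above the bench (24 mm above the printer's top). z up, y across the cassette from one catch to the other (the squeezing direction), x along its length
- long_cassette_left (a joint): catch of the long cassette on its +y side, in m: 0 = sprung out, hooked under the printer's lip; 0.007 = pressed in to its stop; hook clear of the lip from about 0.005. Spring 1.5 N at rest, 5.7 N fully in. Ribbed finger pad 32 mm long (x), 34 mm tall, 6 to 40 mm above the printer's top when seated; 62 mm across both pads at rest, 48 mm fully pressed
- long_cassette_right (a joint): catch of the long cassette on its -y side, in m: 0 = sprung out, hooked under the printer's lip; 0.007 = pressed in to its stop; hook clear of the lip from about 0.005. Spring 1.5 N at rest, 5.7 N fully in. Ribbed finger pad 32 mm long (x), 34 mm tall, 6 to 40 mm above the printer's top when seated; 62 mm across both pads at rest, 48 mm fully pressed
- short_cassette: the other black ribbon cassette, to be left clipped in: same foot, height and catches, but its upper shell is only 56 mm long (x), with one hub on top. Origin at the centre of its underside
- short_cassette_grip (a point): short cassette: the point midway between its two catches at mid-height of their finger pads, on the cassette's centre plane: 58 mm above the cassette's underside, 21 mm below its flat top and, when seated, 64 mm above the bench (24 mm above the printer's top). z up, y across the cassette from one catch to the other (the squeezing direction), x along its length
- glue_jar: white glue jar with blue cap, 58 mm across, 92 mm tall, beside the printer on its +y side; origin at the centre of its underside
- rubber_stamp: wooden hand stamp with turned handle, 28 x 60 x 76 mm tall, beside the printer on its -y side; origin at the centre of its underside
- tape_roll: roll of tape lying flat, 100 mm across, 25 mm tall, near the printer's back right corner; origin at the centre of its underside
Things that resemble listed ones, but are neither listed nor needed, are in the scene too. What is shaped like the long_cassette but orange or yellow is not meant. Leave any orange look-alike of the tape_roll alone.

How it is judged:
By the outcome, as a careful person would: the job done as asked, in the order asked, and still so for the second after the job is handed in, while the arm keeps its last pose, push and grip.
It also fails if it takes over 35 s, if anything falls off the work surface, if the arm or the gripper's body presses on something with over 40 N, if the wrist force passes 120 N, or if a joint passes its speed limit or range.

### The arm

A 6-joint arm with a two-finger parallel gripper is mounted at the origin on the work surface; the furniture and walls round the work are solid. World frame = base frame: x ahead of the robot, y to its left, z up, the work surface at z = 0. Lengths are in m, angles in rad, forces in N, time in s.
With the tool pointing down it reaches from about 0.375 to 0.9 m from the base axis. Payload 3.1 kg.
Tool frame: the origin (TCP) lies midway between the tips of the shut fingers; the grasp point (between the pads) lies ctrl.grasp_offset behind it (ctrl.grasp_offset is the distance from the TCP to the grasp point, in m); z points along the fingers, y is the direction in which the jaws open and shut (so a half turn about z gives the same grasp; the last joint's range is limited). The gripper opens to 87 mm and grips with 3 to 60 N. Pads are 19 mm wide; open, the fingers measure 117 mm over their backs; the gripper's body (75 mm by 190 mm) begins 51 mm behind the grasp point.
Start: joints at [0.981, 0.527, 1.433, -0, 1.181, -0.178], TCP at [0.25, 0.573, 0.187] pointing down, gripper open.
Joint ranges: [-3.08, 3.08], [-0.75, 2.2], [0.22, 2.44], [-1.43, 4.57], [0, 2.65], [-2.85, 2.85]. Speed limits (rad/s): [2.79, 2.79, 3.14, 3.14, 3.14, 3.14].

### API

Orientations are given as a rotation vector (axis times angle).
In Python, from station import ctrl gives the robot as it stands. The module is installed in compiled form; this text tells all that it offers.
- The arm moves only by the tool step_arm, never from a script. Its argument "motion" is a list of rows, each a list of 5 numbers: the shift along the world's x, y, z in units of 0.5 m (1.0 is 0.5 m), then the turn about the world's z in units of 90 degrees (1.0 is 90 degrees), then the gripper's target within -1 to 1 (fully open at 1, half-way at 0, shut at -1). In form: [[dx, dy, dz, yaw, gripper], ...]. A call has exactly 8 rows; each row is the pose to reach, as a shift and turn from the pose measured when the call began; what a row does not reach only later rows make up. A row lasts 1/12 s, in which the tool goes at most 41.7 mm and 7.16 degrees, less where a joint would pass 70% of its speed; a pose out of reach is approached as far as the arm can. A call with a number of a shift or a turn outside -1 to 1 is refused whole. A call with a gripper value outside its range is refused whole. The fingers move at their own pace and stop on an object; the grip force is fixed at half the most. Time passes only in rows, so rows that repeat a pose let the fingers close, or fill a call up. It gives the time, the measured TCP pose, the force and the opening at its end, in the units of the state.
- ctrl.sense(): the state, without advancing time (a new reading comes with each control period).
- ctrl.read_camera(name): name is "scene" or "top"; returns a dict with "img" (420x560x3 uint8, blue, green, red), "range_z" (420x560 float32, m along the optical axis (not along the pixel's ray), 0 where there is no reading), "K" (3x3 intrinsics, pixels), "rvec" (rotation vector, rad) and "tvec" (3), from world to camera coordinates, as OpenCV has them. Camera axes: x right, y down, z forward; pixel columns grow to the right and rows downward; lengths in m; the calibration is good to about 2 mm. A picture is of the moment at which its call begins.
- ctrl.job_done(): hands the job in, once; it reports no verdict.
The state is a dict: "t": time; "joint_pos": joint angles; "joint_velocities": joint speeds; "joint_torque": joint torques, N m; "tool_pos": TCP position; "tcp_rot": TCP orientation; "force": force on the tool from outside, world axes, zero at the start; "torque": the same for the moment, N m; "opening": finger opening in m.
Only numpy, scipy, OpenCV 4.12 (cv2) and the standard library are available. Lean on these libraries where they do the work, as an engineer would, in place of code of your own. Each camera call takes 0.05 s, during which the arm holds its last target. There are 200 camera calls.

## Working session

There is one attempt and no reset: what is moved stays moved. The work goes in short steps, Python scripts to look and compute and a tool call to move; the robot and the scene stay as the last step left them, time stands still between calls to the robot, and variables do not carry over. Pictures are saved under pics/ and viewed, about 8 in all and at most 12, crops included, and the job is handed in when it is done.

Besides the shell and the picture viewer there is one more tool, called after "Emit:" as name(argument=value, ...) on one line, values as JSON. step_arm: Moves the arm, as the interface text tells. Its arguments: {"type":"object","properties":{"motion":{"type":"array"}},"required":["motion"]}

```bash
mkdir -p pics; cat > h.py <<'E'
import numpy as np, cv2
from station import ctrl
def cam(n):
    c=ctrl.read_camera(n); R=cv2.Rodrigues(np.array(c["rvec"],float))[0]; t=np.array(c["tvec"],float).ravel(); K=np.array(c["K"])
    z=c["range_z"]; v,u=np.mgrid[:z.shape[0],:z.shape[1]]
    P=np.stack([(u-K[0,2])/K[0,0]*z,(v-K[1,2])/K[1,1]*z,z],-1)
    W=(P-t)@R; W[z==0]=np.nan
    return c["img"],W
E
python3 - <<'E'
from h import *
s=ctrl.sense(); print(s["t"],s["tool_pos"],s["tcp_rot"],s["opening"],ctrl.grasp_offset,s["force"])
for n in("top","scene"):
    i,W=cam(n); cv2.imwrite(f"pics/{n}0.png",i); np.savez(f"{n}0.npz",i=i,W=W)
E
```

```text
0.0 [0.24968003 0.57206639 0.18557604] [-0.64209192 -3.0744489   0.00313882] 0.08706202014487131 0.0187 [1.13725564 0.32750438 0.74407587]
```

View pics/top0.png

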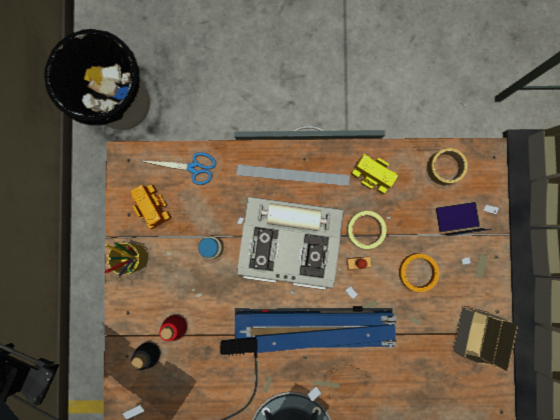

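View pics/scene0.png

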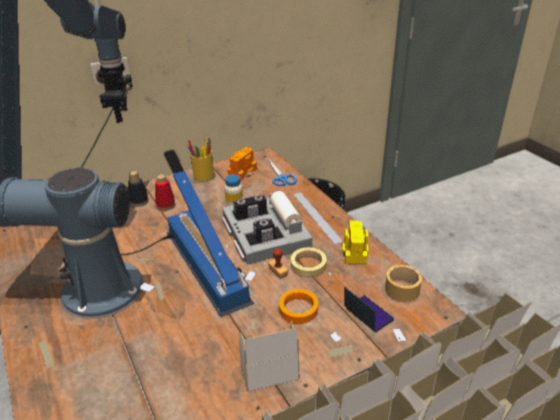

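The top view shows the printer at about (290,243). There are two black cassettes in it, at (263,248) and (314,256). The orange (150,205) and yellow (375,173) ones are look-alikes. The left cassette seems longer with two hubs, so I'll confirm that in a crop and measure.

```bash
python3 - <<'E'
from h import *
d=np.load("top0.npz"); i=d["i"]; W=d["W"]
cv2.imwrite("pics/crop.png",cv2.resize(i[190:300,230:350],None,fx=5,fy=5,interpolation=cv2.INTER_CUBIC))
sub=np.zeros(W.shape[:2],bool); sub[195:295,235:345]=1
z=W[...,2]
for n,lo,hi,c0,c1 in(("L",.075,.1,240,288),("R",.075,.1,292,340)):
    m=sub&(z>lo)&(z<hi); m[:,:c0]=0;m[:,c1:]=0; m[:228]=0
    p=W[m]; r=cv2.minAreaRect(p[:,:2].astype(np.float32)); print(n,len(p),r,p[:,2].mean(),np.median(p,0))
m=sub&(z>.033)&(z<.046); r=cv2.minAreaRect(W[m][:,:2].astype(np.float32)); print("case",r,np.median(W[m],0),cv2.boxPoints(r))
# scale
print(W[248,263],W[256,314],W[215,294])
E
```

```text
L 640 ((0.48278194665908813, 0.06730873137712479), (0.06244010850787163, 0.10131512582302094), 83.14474487304688) 0.08429037323195597 [0.48188443 0.06719832 0.08444885]
R 405 ((0.4846264719963074, -0.06151031330227852), (0.06476637721061707, 0.09659318625926971), 89.46946716308594) 0.0838130896809802 [ 0.46602142 -0.06063785  0.08398475]
case ((0.49936380982398987, -0.000855371356010437), (0.249860480427742, 0.20304936170578003), 81.68273162841797) [ 0.49195221 -0.0024446   0.03911528] [[ 0.38083524 -0.10978562]
 [ 0.58174896 -0.13915761]
 [ 0.6178924   0.10807488]
 [ 0.41697866  0.13744687]]
[0.48424238 0.06728007 0.08270132] [ 0.46374533 -0.05828444  0.08748183] [ 0.56468637 -0.00986686  0.09538221]
```

View pics/crop.png

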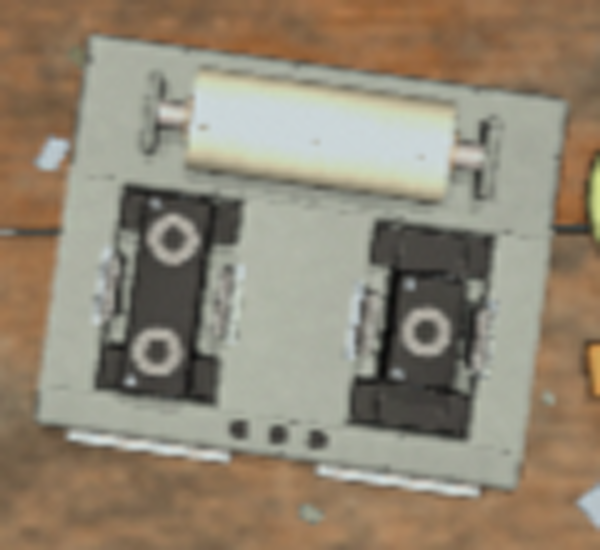

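The left cassette at top-image (263,248) is the long one: its two hubs sit at crop (173,240) and (156,352), and its shell runs the full foot length. The right one has one hub and a short shell, so it stays. Next I'll refine the centre and yaw from its top.

```bash
python3 - <<'E'
from h import *
d=np.load("top0.npz"); W=d["W"]; z=W[...,2]
a=np.radians(-8.3)
R=np.array([[np.cos(a),np.sin(a)],[-np.sin(a),np.cos(a)]]) # world->printer
for n,y0 in(("L",.067),("R",-.061)):
    c=np.array([.48,y0])
    q=(W[...,:2]-c)@R.T
    for lo,hi in((.081,.1),(.06,.0815)):
        m=(abs(q[...,0])<.06)&(abs(q[...,1])<.045)&(z>lo)&(z<hi)
        p=q[m]; e=np.percentile(p,[1,99],0); ctr=e.mean(0)
        print(n,lo,m.sum(),"ext",e.round(4).tolist(),"world",(c+R.T@ctr).round(4))
        r=cv2.minAreaRect(p.astype(np.float32)); print(r, np.median(z[m]))
q=(W[...,:2]-[.499,0])@R.T
m=(abs(q[...,0])<.12)&(abs(q[...,1])<.14)&(z>.034)&(z<.045); e=np.percentile(q[m],[.5,99.5],0);print(e, R.T@e.mean(0)+[.499,0], np.median(z[m]))
from scipy.spatial.transform import Rotation as Ro
s=ctrl.sense();y=Ro.from_rotvec(s["tcp_rot"]).as_matrix(); print(y.round(3), np.degrees(np.arctan2(y[1,1],y[0,1])))
E
```

```text
L 0.081 544 ext [[-0.0467, -0.0165], [0.0512, 0.0276]] world [0.483  0.0722]
((0.0020185112953186035, -7.44350254535675e-05), (0.06123816967010498, 0.09999966621398926), 83.65937042236328) 0.08500643849315048
L 0.06 145 ext [[-0.0463, -0.0306], [0.0527, 0.0316]] world [0.4832 0.067 ]
((0.0031004250049591064, 0.0005295649170875549), (0.10053999722003937, 0.06281482428312302), 1.444743275642395) 0.07958869113061992
R 0.081 369 ext [[-0.0429, -0.0301], [0.0596, 0.0425]] world [ 0.4891 -0.0561]
((0.010980956256389618, 0.0029608309268951416), (0.1108575388789177, 0.06518130749464035), 11.088525772094727) 0.08525011955123857
R 0.06 163 ext [[-0.0407, -0.0337], [0.0588, 0.0409]] world [ 0.4895 -0.0587]
((0.00682719424366951, 0.0027347393333911896), (0.1015201210975647, 0.06939369440078735), 7.991186618804932) 0.07868765702785924
[[-0.09990798 -0.12427731]
 [ 0.10090152  0.12308279]] [ 0.49940535 -0.00066272] 0.03917438046518957
[[-0.916  0.4   -0.001]
 [ 0.4    0.916 -0.002]
 [ 0.    -0.002 -1.   ]] 66.40823419963445
```

Emit:
step_arm(motion=[[0.03,-0.07,0.02,0.03,1],[0.07,-0.14,0.03,0.06,1],[0.1,-0.21,0.04,0.09,1],[0.13,-0.29,0.04,0.12,1],[0.17,-0.36,0.04,0.15,1],[0.2,-0.43,0.04,0.17,1],[0.23,-0.51,0.04,0.17,1],[0.27,-0.58,0.04,0.17,1]])

```text
t: 0.77
tool_pos: [0.3835, 0.2799, 0.2053]
tcp_rot: [-0.226, -3.131, 0.004]
force: [0.6, -0.1, -0.0]
opening: 0.087
```

Emit:
step_arm(motion=[[0.03,-0.06,0,0,1],[0.06,-0.13,0,0,1],[0.1,-0.21,0,0,1],[0.14,-0.3,0,0,1],[0.18,-0.38,0,0,1],[0.2,-0.426,-0.05,0,1],[0.2,-0.426,-0.1,0,1],[0.2,-0.426,-0.14,0,1]])

```text
t: 1.43
tool_pos: [0.4846, 0.0643, 0.134]
tcp_rot: [-0.233, -3.131, 0.005]
force: [-1.1, 1.1, -0.0]
opening: 0.087
```

```bash
python3 - <<'E'
from h import *
s=ctrl.sense(); print(s["t"],s["tool_pos"],s["tcp_rot"],s["force"])
i,W=cam("scene"); j,V=cam("top")
a=cv2.resize(i[170:270,200:330],(520,400),interpolation=cv2.INTER_CUBIC); b=cv2.resize(j[210:290,240:300],(270,360),interpolation=cv2.INTER_CUBIC)
b=cv2.copyMakeBorder(b,0,40,0,0,cv2.BORDER_CONSTANT)
cv2.imwrite("pics/over.png",np.hstack([a,b]))
E
```

```text
1.4333 [0.48458392 0.06428668 0.13396032] [-0.23284448 -3.13091915  0.00491361] [-1.08964236  1.09208972 -0.00334655]
```

View pics/over.png

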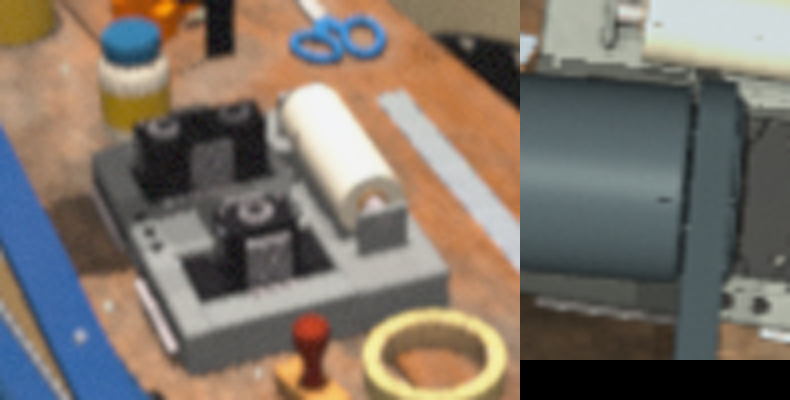

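The picture shows the gripper finger directly above the long cassette at crop (220,30), with the cassette at (205,145). Both cassettes are still seated. I'll correct by a few mm and descend.

Emit:
step_arm(motion=[[-0.003,0.005,0,0,1],[-0.003,0.005,-0.02,0,1],[-0.003,0.005,-0.05,0,1],[-0.003,0.005,-0.08,0,1],[-0.003,0.005,-0.11,0,1],[-0.003,0.005,-0.135,0,1],[-0.003,0.005,-0.145,0,1],[-0.003,0.005,-0.145,0,1]])

```text
t: 2.2
tool_pos: [0.4788, 0.0695, 0.0599]
tcp_rot: [-0.226, -3.122, 0.004]
force: [-0.1, -0.5, -0.7]
opening: 0.087
```

```bash
python3 - <<'E'
from h import *
s=ctrl.sense(); print(s["t"],s["tool_pos"],s["tcp_rot"],s["force"])
i,W=cam("scene")
cv2.imwrite("pics/over2.png",cv2.resize(i[150:260,200:330],(780,600),interpolation=cv2.INTER_CUBIC))
E
```

```text
2.2 [0.47884814 0.06950512 0.05994514] [-0.2262086  -3.12199497  0.0040867 ] [-0.11871204 -0.45624841 -0.65129103]
```

View pics/over2.png

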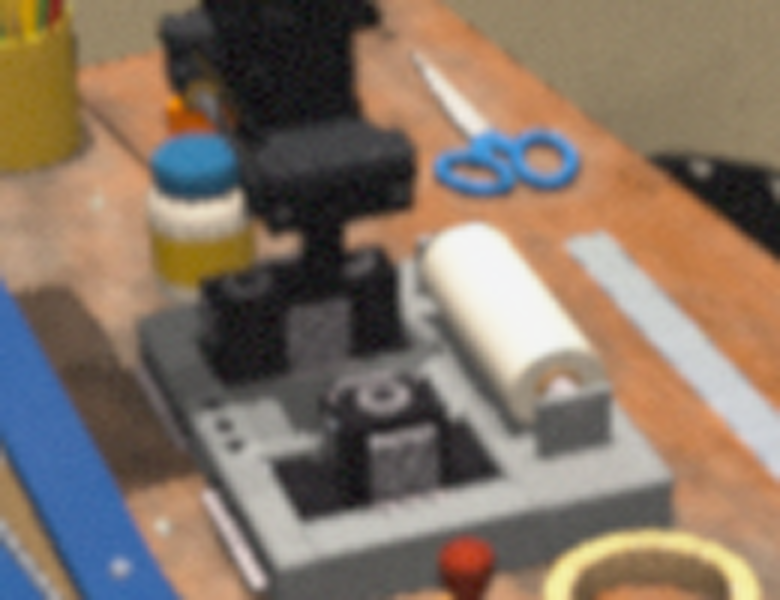

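The picture shows the -y pad at (320,335) still uncovered, although a finger should be in front of it. I'll check where the fingers are in the depth data.

```bash
python3 - <<'E'
from h import *
i,W=cam("scene")
print(ctrl.sense()["tool_pos"])
for v,u in((208,253),(206,253),(202,253),(198,253),(194,254),(190,254),(180,250),(175,260),(210,253),(214,253)): print(v,u,W[v,u].round(3),i[v,u])
c=ctrl.read_camera("scene")
P=np.array([[.483,.067,.06],[.483,.0235,.06],[.483,.11,.06],[.483,.036,.08],[.483,.036,.046]])
print(cv2.projectPoints(P,np.array(c["rvec"]),np.array(c["tvec"]),np.array(c["K"]),None)[0].reshape(-1,2).round(1))
j,V=cam("top")
for r in range(225,285,4): print(r,[f"{V[r,u,2]*1000:.0f}" for u in range(240,300,4)])
E
```

```text
[0.47971476 0.06922444 0.06078735]
208 253 [0.475 0.034 0.075] [80 78 83]
206 253 [0.478 0.04  0.078] [75 76 78]
202 253 [0.47  0.022 0.105] [27 27 27]
198 253 [0.47  0.02  0.121] [25 19 18]
194 254 [0.472 0.015 0.137] [28 31 28]
190 254 [ 0.46  -0.012  0.17 ] [14 17 13]
180 250 [ 0.446 -0.02   0.211] [77 75 76]
175 260 [ 0.484 -0.007  0.209] [72 71 70]
210 253 [0.477 0.041 0.063] [77 73 79]
214 253 [0.477 0.042 0.048] [78 75 79]
[[250.9 206.2]
 [257.3 213.1]
 [244.8 199.7]
 [255.1 205.7]
 [255.7 214.9]]
225 ['3', '42', '41', '44', '39', '45', '37', '39', '40', '37', '68', '72', '79', '83', '80']
229 ['416', '415', '410', '407', '406', '84', '84', '84', '34', '35', '407', '40', '42', '38', '38']
233 ['428', '425', '428', '428', '427', '426', '426', '421', '419', '417', '424', '426', '44', '41', '37']
237 ['434', '432', '435', '431', '433', '430', '430', '431', '428', '428', '435', '434', '191', '188', '41']
241 ['438', '436', '434', '437', '437', '438', '434', '435', '432', '408', '441', '445', '415', '211', '210']
245 ['438', '439', '439', '442', '437', '438', '441', '438', '440', '
[... 290 characters left out ...]
1', '437', '438', '439', '439', '438', '472', '473', '472', '209', '213', '209']
261 ['435', '431', '433', '434', '434', '432', '434', '437', '435', '482', '480', '433', '208', '210', '209']
265 ['426', '426', '428', '428', '429', '427', '429', '431', '429', '485', '488', '431', '208', '212', '207']
269 ['42', '405', '409', '413', '413', '417', '415', '415', '418', '494', '493', '418', '211', '206', '207']
273 ['41', '35', '42', '38', '40', '42', '43', '40', '39', '503', '501', '40', '41', '39', '40']
277 ['-2', '14', '16', '19', '41', '37', '40', '44', '44', '510', '506', '46', '40', '38', '42']
281 ['-5', '-1', '-5', '-4', '-0', '-2', '-4', '13', '16', '517', '515', '33', '43', '39', '43']
```

```bash
python3 - <<'E'
from h import *
Ws=np.stack([cam("scene")[1] for _ in range(4)]); W=np.nanmedian(Ws,0); i,_=cam("scene")
for v in range(198,222): print(v,*[f"{W[v,u,1]*1000:.0f},{W[v,u,2]*1000:.0f},{i[v,u].mean():.0f}" for u in (246,249,251,253,255,257,260)],sep="  ")
# -y side of printer edge & short cassette pads in scene
a=np.radians(-8.3);R=np.array([[np.cos(a),np.sin(a)],[-np.sin(a),np.cos(a)]])
q=(W[...,:2]-[.499,0])@R.T; z=W[...,2]
m=(abs(q[...,0])<.12)&(abs(q[...,1])<.14)&(z>.034)&(z<.045); print(np.percentile(q[m],[.5,99.5],0),np.median(z[m]))
m=(abs(q[...,0])<.095)&(abs(q[...,1])<.14)&(z>.005)&(z<.03);print("side face",np.percentile(q[m][:,1],[5,25,50]))
E
```

```text
198  80,86,52  73,87,33  20,123,24  16,124,28  19,119,21  18,118,43  55,88,87
199  78,84,32  71,86,32  19,121,20  16,120,23  17,117,22  17,115,49  52,87,78
200  71,85,31  64,87,25  20,116,24  18,115,28  19,113,24  15,114,39  50,84,56
201  62,88,21  61,86,25  18,114,13  21,110,12  18,110,30  16,109,25  47,83,36
202  61,86,21  53,88,22  22,108,28  19,108,28  17,107,20  15,106,19  45,81,36
203  54,87,31  51,86,26  21,105,21  20,104,25  20,101,31  17,101,23  49,74,33
204  52,84,25  51,82,31  22,101,28  20,100,35  19,99,44  41,80,42  47,72,26
205  53,81,28  52,78,36  20,99,40  43,80,53  37,82,67  36,80,70  44,71,34
206  54,76,27  43,81,61  43,78,69  37,80,72  34,80,77  36,77,77  48,64,23
207  52,74,23  39,80,75  39,78,81  40,75,85  34,77,74  35,74,77  49,59,22
208  54,69,35  41,75,75  37,76,79  38,73,81  36,72,78  37,68,76  47,58,26
209  55,64,36  39,73,77  39,71,81  40,67,75  36,69,85  36,66,72  47,54,21
210  55,61,32  40,69,80  40,66,80  38,66,77  36,65,81  36,62,73  48,49,22
211  54,58,29  36,68,80  38,64,74  36,63,77  40,58,82  34,60,74  48,46,26
212  58,52,27  42,60,82  37,62,76  38,58,79  36,57,77  38,54,73  49,42,30
213  55,50,30  41,57,76  38,57,80  39,54,80  37,53,77  33,54,69  49,38,27
214  53,48,23  41,53,78  35,56,80  38,51,77  38,49,81  38,46,67  48,35,40
215  56,42,31  43,49,71  37,50,82  40,46,73  38,45,83  39,42,78  46,32,57
216  55,39,25  39,47,66  43,42,77  39,43,80  40,40,88  33,43,92  31,41,88
217  55,35,32  43,41,72  40,41,84  33,44,86  32,42,91  32,40,101  27,40,107
218  51,35,46  37,42,83  34,42,86  34,40,87  30,40,88  27,40,103  21,41,120
219  38,41,64  32,42,85  31,40,85  27,41,84  23,42,85  -28,79,120  -35,81,133
220  35,40,75  30,40,84  27,40,81  23,40,79  -29,79,86  -33,80,119  -46,86,128
221  27,42,78  27,38,79  22,40,80  20,39,78  -42,86,95  -44,85,91  -52,88,131
[[-0.10403495 -0.12607242]
 [ 0.09552764  0.11924272]] 0.04045358246885165
side face [-0.12688725 -0.12544815 -0.12448557]
```

```bash
python3 - <<'E'
from h import *
d=np.load("scene0.npz"); W=d["W"]; i=d["i"]
c=ctrl.read_camera("scene")
pr=lambda P:cv2.projectPoints(np.array(P,float),np.array(c["rvec"]),np.array(c["tvec"]),np.array(c["K"]),None)[0].reshape(-1,2)
ax=np.array([.4,.916,0]);T=np.array([.2497,.5721,.1856])
P=pr([T,T+.05*ax,T-.05*ax,T+[0,0,.07],T+[0,0,.0374]-.05*ax]);print(P.round(1))
a=cv2.resize(i[60:140,80:150],(420,480),interpolation=cv2.INTER_NEAREST)
for p in P: cv2.circle(a,tuple(((p-[80,60]+.5)*6).astype(int)),3,(0,0,255),-1)
s=ctrl.sense();T=s["tool_pos"];ax=np.array([.144,.99,0])
P=pr([T,T+.05*ax,T-.05*ax,T+[0,0,.07],T+[0,0,.0374]-.05*ax]);print(P.round(1))
j=c["img"];b=cv2.resize(j[150:230,220:280],(360,480),interpolation=cv2.INTER_NEAREST)
for p in P: cv2.circle(b,tuple(((p-[220,150]+.5)*6).astype(int)),3,(0,0,255),-1)
cv2.imwrite("pics/cmp.png",np.hstack([a,b]))
m=(np.hypot(W[...,0]-.2497,W[...,1]-.5721)<.1)&(W[...,2]>.1); print(np.sort(W[m][:,2])[:15].round(3))
E
```

```text
[[124.1 125.7]
 [126.2 119.7]
 [122.  132.1]
 [120.2 106.9]
 [119.8 121.9]]
[[249.6 206.3]
 [244.7 198.1]
 [254.7 214.8]
 [248.3 187. ]
 [254.1 204.5]]
[0.222 0.222 0.223 0.223 0.224 0.224 0.225 0.225 0.225 0.225 0.225 0.226
 0.226 0.226 0.226]
```

View pics/cmp.png

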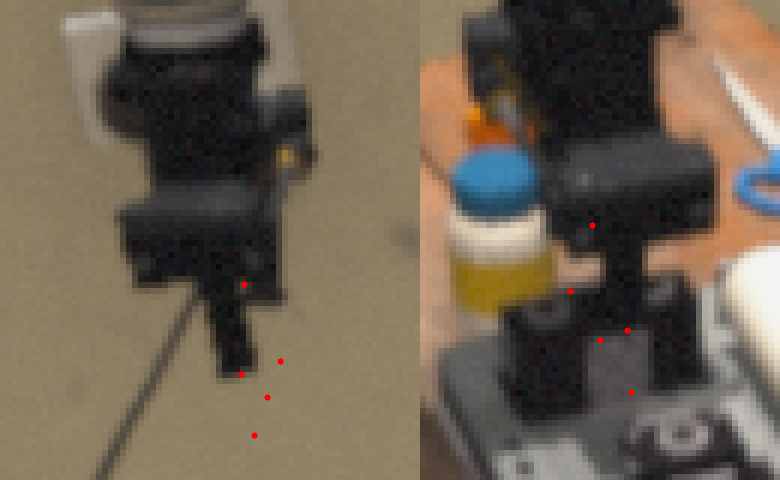

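The reported TCP projects correctly sideways, but the open finger's visible tip ends about 37 mm above the TCP level. That suggests the fingers swing and lengthen as they close. I'll rise clear and test in the air at the 48 mm opening before squeezing.

Emit:
step_arm(motion=[[0,0,0.03,0,1],[0,0,0.09,0,1],[0,0,0.16,0,1],[0,0,0.2,0,0.1],[0,0,0.2,0,0.1],[0,0,0.2,0,0.1],[0,0,0.2,0,0.1],[0,0,0.2,0,0.1]])

```text
t: 3.37
tool_pos: [0.4779, 0.0688, 0.1589]
tcp_rot: [-0.228, -3.12, 0.004]
force: [-0.5, 0.3, 0.1]
opening: 0.0619
```

```bash
cat > tip.py <<'E'
from h import *
import sys
s=ctrl.sense();T=np.array(s["tool_pos"]);ax=np.array([.144,.99,0]);print(s["t"],T,s["opening"],s["force"])
c=ctrl.read_camera("scene");i,W=cam("scene")
h=s["opening"]/2+.0075
pr=lambda P:cv2.projectPoints(np.array(P,float),np.array(c["rvec"]),np.array(c["tvec"]),np.array(c["K"]),None)[0].reshape(-1,2)
P=pr([T-h*ax,T-h*ax+[0,0,.0187],T-h*ax+[0,0,.0374],T+h*ax]);print(P.round(1))
u0,v0=(P[0]-[50,60]).astype(int); u0=max(u0,0);v0=max(v0,0)
b=cv2.resize(c["img"][v0:v0+100,u0:u0+100],(600,600),interpolation=cv2.INTER_CUBIC)
for p in P: cv2.circle(b,tuple(((p-[u0,v0]+.5)*6).astype(int)),3,(0,0,255),-1)
cv2.imwrite(sys.argv[1],b)
d=W-T; e=d[...,:2]@ax[:2]; x=d[...,:2]@[.99,-.144]
m=(abs(x)<.02)&(e>-.075)&(e<0)&(d[...,2]>-.03)&(d[...,2]<.07)
for k in np.argwhere(m)[::max(1,m.sum()//25)]: print(k,e[tuple(k)].round(3),d[tuple(k)][2].round(3))
E
python3 tip.py pics/air.png
```

```text
3.3667 [0.47794038 0.06884849 0.15887166] 0.06187161063041716 [-0.54753753  0.28463286  0.10564305]
[[251.4 185.2]
 [251.1 179.7]
 [250.7 174.2]
 [243.5 172.9]]
[164 253] -0.038 0.069
[165 247] -0.036 0.068
[165 250] -0.037 0.067
[165 252] -0.043 0.069
[166 246] -0.033 0.064
[166 248] -0.038 0.066
[166 250] -0.039 0.065
[166 252] -0.045 0.067
[167 246] -0.032 0.06
[167 248] -0.033 0.059
[167 250] -0.039 0.061
[167 252] -0.035 0.058
[168 246] -0.035 0.059
[168 248] -0.034 0.057
[168 250] -0.038 0.058
[168 252] -0.039 0.057
[169 246] -0.032 0.054
[169 248] -0.038 0.056
[169 250] -0.032 0.051
[169 252] -0.04 0.055
[170 247] -0.033 0.05
[170 249] -0.032 0.048
[170 251] -0.037 0.05
[170 253] -0.04 0.05
[171 248] -0.036 0.048
[171 250] -0.039 0.048
[171 252] -0.035 0.045
[172 247] -0.038 0.047
[172 249] -0.036 0.044
[172 251] -0.036 0.043
[172 253] -0.041 0.045
[173 248] -0.034 0.041
[173 250] -0.037 0.041
[173 252] -0.035 0.039
[174 247] -0.04 0.041
[174 249] -0.032 0.035
```

View pics/air.png

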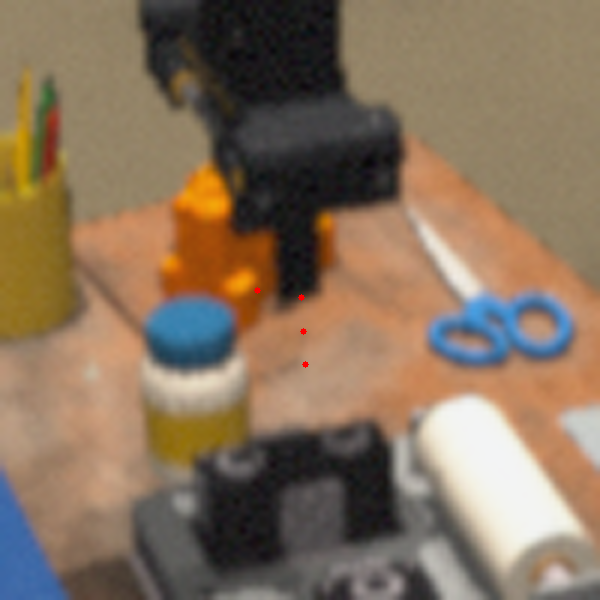

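At 62 mm opening the visible tip is still about 37 mm above the reported TCP, so this is a constant offset and not swing. Next I'll measure the body's underside so I know the true clearance.

```bash
python3 - <<'E'
from h import *
s=ctrl.sense();T=np.array(s["tool_pos"]);print(T,s["opening"],s["joint_pos"])
W=np.nanmedian(np.stack([cam("scene")[1] for _ in range(4)]),0)
d=W-T; e=d[...,:2]@[.144,.99]; x=d[...,:2]@[.99,-.144]
for u in (244,250,256,262):
    print(u,[(v,round(x[v,u]*1e3),round(e[v,u]*1e3),round(d[v,u,2]*1e3)) for v in range(146,176,2) if abs(e[v,u])<.15])
E
```

```text
[0.4781516  0.06882304 0.15883308] 0.05372453775552464 [-0.08687468  0.38460016  1.80038719 -0.0033708   0.9700543  -1.50969344]
244 [(146, -25, -74, 150), (148, -28, -83, 149), (150, -31, -94, 150), (152, -31, -93, 143), (154, -32, -94, 138), (156, -29, -83, 125), (158, -30, -86, 121), (160, -30, -84, 114), (162, -31, -86, 109)]
250 [(146, -10, -81, 151), (148, -13, -92, 151), (150, -15, -94, 146), (152, -15, -93, 139), (154, -14, -89, 131), (156, -12, -83, 122), (158, -12, -83, 115), (160, -13, -84, 110), (162, 0, -37, 76), (164, 1, -34, 68), (166, -1, -37, 64), (168, 1, -32, 54), (170, -1, -35, 50), (172, -1, -36, 44)]
256 [(146, 6, -86, 150), (148, 3, -92, 147), (150, 2, -95, 143), (152, 3, -90, 134), (154, 5, -84, 125), (156, 4, -86, 120), (158, 3, -87, 114)]
262 [(146, 21, -91, 149), (148, 20, -94, 145), (150, 20, -91, 137), (152, 20, -91, 131), (154, 22, -84, 121), (156, 21, -85, 115), (158, 21, -86, 110)]
```

The body's underside is at +107 mm and the tips at +37 mm from the reported TCP. So the whole gripper sits 37 mm behind the reported TCP, while laterally it is right. To put the grasp point at 64 mm I need a reported z of about 0.010, which I'll reach in steps while watching force.

Emit:
step_arm(motion=[[0.01,-0.004,0,0,1],[0.01,-0.004,0,0,1],[0.01,-0.004,-0.05,0,1],[0.01,-0.004,-0.11,0,1],[0.01,-0.004,-0.16,0,1],[0.01,-0.004,-0.19,0,1],[0.01,-0.004,-0.2,0,1],[0.01,-0.004,-0.2,0,1]])

```text
t: 4.33
tool_pos: [0.4832, 0.0668, 0.0584]
tcp_rot: [-0.228, -3.119, 0.004]
force: [0.3, 0.4, 0.4]
opening: 0.0856
```

Emit:
step_arm(motion=[[0,0,-0.01,0,1],[0,0,-0.02,0,1],[0,0,-0.03,0,1],[0,0,-0.03,0,1],[0,0,-0.035,0,1],[0,0,-0.035,0,1],[0,0,-0.035,0,1],[0,0,-0.035,0,1]])

```text
t: 5.0
tool_pos: [0.4833, 0.0668, 0.041]
tcp_rot: [-0.228, -3.119, 0.004]
force: [0.4, 0.1, -0.2]
opening: 0.087
```

Still no contact. I'll go on carefully through the level where the reported tips would touch the printer top.

Emit:
step_arm(motion=[[0,0,-0.006,0,1],[0,0,-0.012,0,1],[0,0,-0.012,0,1],[0,0,-0.012,0,1],[0,0,-0.012,0,1],[0,0,-0.012,0,1],[0,0,-0.012,0,1],[0,0,-0.012,0,1]])

```text
t: 5.67
tool_pos: [0.4834, 0.0667, 0.0351]
tcp_rot: [-0.228, -3.119, 0.004]
force: [0.3, 0.0, 0.1]
opening: 0.0872
```

```bash
python3 tip.py pics/low.png | head -4
```

```text
5.6667 [0.48343344 0.06673902 0.0351104 ] 0.08715097253404426 [0.31888855 0.01051308 0.07771903]
[[256.8 221.7]
 [256.5 216.7]
 [256.2 211.6]
```

View pics/low.png

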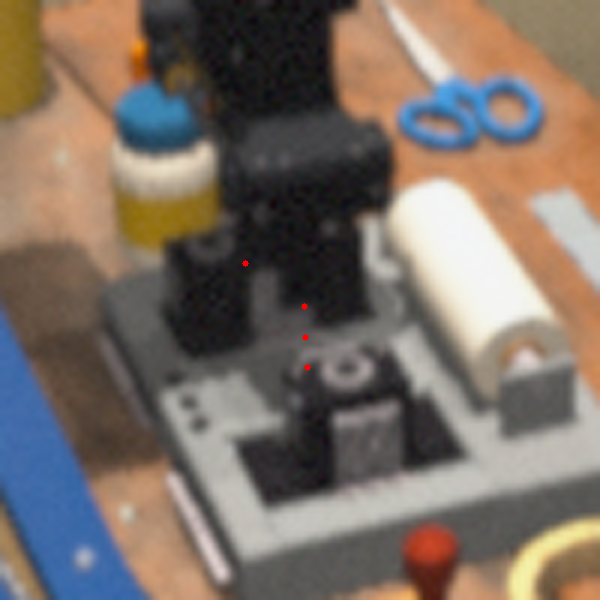

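Reported z is now 0.035, below the printer top, with no force, which confirms the offset. The finger at (300,290) covers the pad's right part at (280,300). Allowing for parallax, the finger is aligned with the pad. I'll do the last 25 mm and then squeeze.

Emit:
step_arm(motion=[[0,0,-0.012,0,1],[0,0,-0.024,0,1],[0,0,-0.034,0,1],[0,0,-0.042,0,1],[0,0,-0.048,0,1],[0,0,-0.05,0,1],[0,0,-0.05,0,1],[0,0,-0.05,0,1]])

```text
t: 6.43
tool_pos: [0.4834, 0.0667, 0.01]
tcp_rot: [-0.228, -3.119, 0.004]
force: [0.1, -0.3, 0.2]
opening: 0.0868
```

Emit:
step_arm(motion=[[0,0,0,0,0.6],[0,0,0,0,0.4],[0,0,0,0,0.2],[0,0,0,0,-0.1],[0,0,0,0,-0.5],[0,0,0,0,-1],[0,0,0,0,-1],[0,0,0,0,-1]])

```text
t: 7.1
tool_pos: [0.4835, 0.0668, 0.0102]
tcp_rot: [-0.228, -3.119, 0.004]
force: [-0.1, 0.4, 2.0]
opening: 0.0449
```

Emit:
step_arm(motion=[[0,0,0,0,-1],[0,0,0,0,-1],[0,0,0,0,-1],[0,0,0,0,-1],[0,0,0,0,-1],[0,0,0,0,-1],[0,0,0,0,-1],[0,0,0,0,-1]])

```text
t: 7.77
tool_pos: [0.4835, 0.0668, 0.0102]
tcp_rot: [-0.228, -3.119, 0.004]
force: [-0.3, 0.2, 2.0]
opening: 0.0449
```

The opening stopped at 45 mm, close to the 48 mm expected when fully pressed. I'll lift slowly first.

Emit:
step_arm(motion=[[0,0,0.005,0,-1],[0,0,0.01,0,-1],[0,0,0.018,0,-1],[0,0,0.026,0,-1],[0,0,0.034,0,-1],[0,0,0.04,0,-1],[0,0,0.04,0,-1],[0,0,0.04,0,-1]])

```text
t: 8.43
tool_pos: [0.4837, 0.0668, 0.0306]
tcp_rot: [-0.228, -3.12, 0.004]
force: [-0.1, -0.2, -3.0]
opening: 0.0446
```

```bash
python3 tip.py pics/lift1.png | head -1
```

```text
8.4333 [0.4837345  0.06676837 0.03055863] 0.04460549239550072 [-0.14350292 -0.24226204 -3.01840275]
```

View pics/lift1.png

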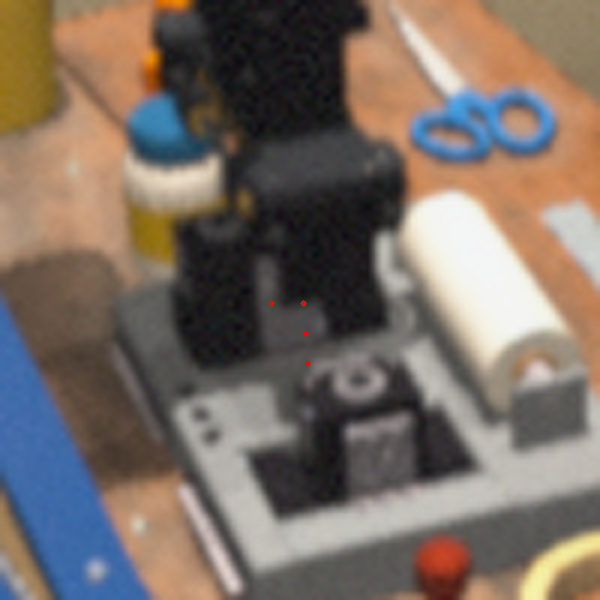

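The wrist reads -3 N, about the cassette's weight, and the cassette has risen, with the finger at (300,290) on its pad. I'll continue straight up.

Emit:
step_arm(motion=[[0,0,0.01,0,-1],[0,0,0.025,0,-1],[0,0,0.045,0,-1],[0,0,0.07,0,-1],[0,0,0.095,0,-1],[0,0,0.12,0,-1],[0,0,0.14,0,-1],[0,0,0.15,0,-1]])

```text
t: 9.2
tool_pos: [0.4844, 0.0668, 0.1074]
tcp_rot: [-0.228, -3.123, 0.004]
force: [-0.4, -0.0, -2.2]
opening: 0.0445
```

Emit:
step_arm(motion=[[0,0,0.015,0,-1],[0,0,0.04,0,-1],[0,0,0.07,0,-1],[0,0,0.1,0,-1],[0,0,0.125,0,-1],[0,0,0.145,0,-1],[0,0,0.15,0,-1],[0,0,0.15,0,-1]])

```text
t: 9.87
tool_pos: [0.4847, 0.0667, 0.1832]
tcp_rot: [-0.228, -3.124, 0.004]
force: [-0.6, 0.8, -3.1]
opening: 0.0449
```

Emit:
step_arm(motion=[[0,0,0,0,-1],[0,0,0,0,-1],[0,0,0,0,-1],[0,0,0,0,-1],[0,0,0,0,-1],[0,0,0,0,-1],[0,0,0,0,-1],[0,0,0,0,-1]])

```text
t: 10.53
tool_pos: [0.4847, 0.0668, 0.1831]
tcp_rot: [-0.228, -3.124, 0.004]
force: [0.2, 0.1, -3.2]
opening: 0.0448
```

```bash
python3 tip.py pics/lift2.png | head -1; python3 - <<'E'
from h import *
s=ctrl.sense();T=np.array(s["tool_pos"]);print(np.abs(s["joint_velocities"]).max())
W=np.nanmedian(np.stack([cam("scene")[1] for _ in range(4)]),0);d=W-T
e=d[...,:2]@[.144,.99]; x=d[...,:2]@[.99,-.144]
for lo in(-.045,-.03,-.015,0,.015,.03):
    m=(x>lo)&(x<lo+.012)&(e>-.05)&(e<.05)&(d[...,2]<.09)&(W[...,2]>.1)
    print(lo,m.sum(),np.percentile(W[m][:,2],[0,2,5]).round(4) if m.any() else "")
E
```

```text
10.5333 [0.48465668 0.06675124 0.18314419] 0.04483400666363368 [ 0.19346747  0.10361009 -3.16767703]
0.0011758965617777557
-0.045 123 [0.18   0.1822 0.1862]
-0.03 123 [0.1827 0.184  0.1875]
-0.015 98 [0.1819 0.1825 0.1844]
0 79 [0.1816 0.1828 0.1834]
0.015 91 [0.182  0.1826 0.184 ]
0.03 89 [0.1813 0.1819 0.1836]
```

View pics/lift2.png

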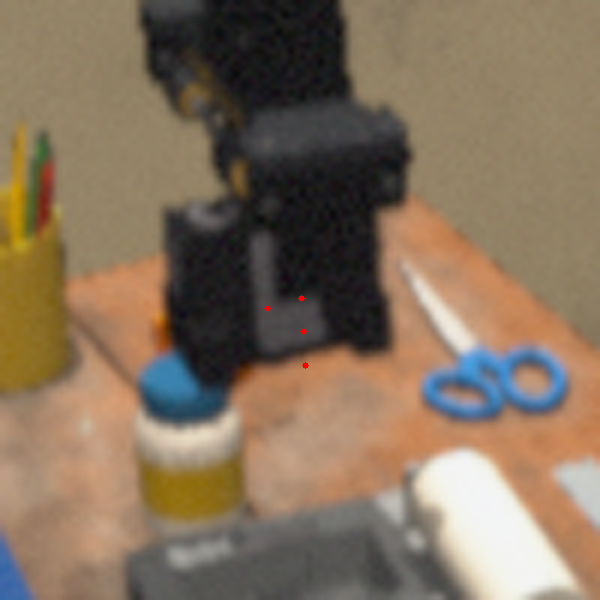

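The picture shows the long cassette held level at (280,290) above its empty bay at (300,560), with its underside near z = 0.181, about 14 cm clear. I'll check that the other items haven't moved, then hand in.

```bash
python3 - <<'E'
from h import *
i,_=cam("scene"); o=np.load("scene0.npz")["i"]; g=lambda a:cv2.GaussianBlur(a,(5,5),0).astype(int)
D=np.abs(g(i)-g(o)).max(-1)
for n,(r,c) in dict(stamp=((248,278),(265,292)),tape=((248,278),(290,328)),short=((218,246),(248,285)),jar=((190,205),(222,244))).items(): print(n,D[r[0]:r[1],c[0]:c[1]].mean().round(1),(D[r[0]:r[1],c[0]:c[1]]>50).sum())
s=ctrl.sense();print(s["force"],s["opening"],ctrl.job_done())
E
```

```text
stamp 4.3 0
tape 4.6 0
short 9.1 40
jar 12.2 13
the job is handed in; nothing more can be done
[ 0.47762823 -0.8123217  -1.66259105] 0.04474395667642373 None
```

The long cassette (the one with two hubs, in the +y bay) is out of the printer. I handed the job in at about 11 s with the arm holding it straight above its bay.

**Tool offset:** the reported TCP did not match the camera depth. The real fingertips and gripper body sat about 37 mm higher than reported. No contact force appeared when the reported TCP went below the printer top, which confirmed it, so I set the grasp height from the camera.

**Last checks:**
- **Height and level:** the underside is at about z = 0.181 m, roughly 14 cm above the printer's top. Its bottom edge reads within about 3 mm along its length.
- **Still:** the joints are essentially at rest.
- **Catches:** the opening holds at 45 mm under full grip force. That is 3 mm below the 48 mm listed for fully pressed. I take this as fully squeezed, but could not read the catches directly.
- **Weight:** the wrist reads about -3 N, which fits the cassette. One last noisy reading was -1.7 N, with the opening unchanged.
- **Other items:** the stamp and tape roll are unchanged in the before/after pictures. Small differences around the short cassette and glue jar are probably from the lifted cassette and arm covering or shading that part of the view. No contact force appeared on the way, but I did not re-measure either one.

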